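# Re-index a clamped housing on a cable-assembly station

## Task

Two clamping stations stand on the bench, each holding an aluminium housing; on one of them the housing's outlet pipe points well away from the station's forked cradle. On that station back the T-screw off about a quarter turn (anticlockwise, and never more than half a turn), turn the housing in its seat, without lifting it out, until its outlet pipe points at the middle of the fork, and then screw the T-screw down fully tight again, so that the housing stays clamped like that.

Things in the scene. Friction and masses are not known exactly. Their poses are not given: they have to be found in the camera images.
- screw (a joint): Clamp screw of the station to work on, vertical. In rad: 0 is fully tight (hard stop), growing anticlockwise seen from above = looser; starts at 0 to 0.2. Turning lifts screw and bar 2.55 mm per rad. A sprung pad under it (11 to 15 N when tight) presses on the housing's flange, clear of it above 0.6 rad. Needs about 0.15 N m; stays where left.
- screw_bar (a point): Middle of the black T-bar on that screw, on the screw's axis, about 72 mm above the bench when tight. The bar is 56 mm long (this point's x axis), 12 mm thick (y), 16 mm tall (z) and turns with the screw. The grey clamp arm below it tops out at 53 mm. The axis is 68 mm from the housing's axis, on the side away from the cradle.
- housing: Loose 0.5 kg aluminium housing. Origin on its vertical axis, at the underside, 20 mm over the bench. Flange 150 mm across, 10 thick, turns between 4 pins; round body 76 across up to 40; 34 mm square neck (sides along x, y) from 40 to 96 over the origin: turn it by the neck's top. Outlet pipe (22 across, 82 long from the axis) along +x, starts 0.7 to 1.3 rad anticlockwise of the fork.
- station_cradle (a point): Point in the steel fork (cradle) of that station, 46 mm above the bench, 100 mm from the housing's axis; x axis points away from the housing. Two prongs 30 mm apart, tops at 60 mm, just beyond the outlet's sweep. A like station 0.3 to 0.5 m to the side, its outlet already at its fork, is not listed.
Mind the look-alikes: they are no part of the job. What is shaped like the housing but purple or red is not meant.

How it is judged (in metres and radians):
On the way, in this order (a step that is already met when the one before it is completed fails the run):
1. the T-screw is backed off (over 0.75 rad) so that the housing is free to turn (value of joint screw above 0.75 rad), for 0.2 s.
2. with the screw slack, the housing's outlet points at the fork (value of joint screw above 0.6 rad and x of station_cradle in the frame of housing above 0.08 m and y of station_cradle in the frame of housing between -0.022 and 0.022 m), for 0.2 s.
At the end, for the whole second after the job is handed in: The T-screw is tight again (within 0.3 rad of its stop), the housing sits flat in its seat at rest, and its outlet points at the middle of the fork to within 22 mm at 100 mm from the axis (about 12 degrees) (value of joint screw below 0.3 rad and x of station_cradle in the frame of housing above 0.08 m and y of station_cradle in the frame of housing between -0.022 and 0.022 m and height (world z) of housing below 0.025 m and angle between housing's own z axis and vertical below 0.06 rad and angular speed of housing below 0.1 rad/s); the robot touches nothing.
It fails at once if the T-screw is backed off more than half a turn (value of joint screw above 3.5 rad).
It fails at once if the housing is lifted out of its seat (height (world z) of housing above 0.032 m).
It also fails if it takes over 67 s, if anything falls off the work surface, if the arm or the gripper's body presses on something with over 40 N, if the wrist force passes 120 N, or if a joint passes its speed limit or range.

## Robot

A 6-joint arm with a two-finger parallel gripper is mounted at the origin on the work surface. World frame = base frame: x ahead of the robot, y to its left, z up, the work surface at z = 0. Lengths are in mm, angles in rad, forces in N, time in s.
With the tool pointing down it reaches from about 250 to 800 mm from the base axis. Payload 3.9 kg.
Tool frame: the origin (TCP) lies midway between the tips of the shut fingers; the grasp point (between the pads) lies 19 mm behind it; z points along the fingers, y is the line along which they close (so a half turn about z gives the same grasp; the last joint's range is limited). The gripper opens to 85 mm and grips with 20 to 120 N. Pads are 22 mm wide; open, the fingers measure 114 mm over their backs; the gripper's body (76 mm by 85 mm) begins 54 mm behind the grasp point. The pads swing forward as they close: fully open they stand 13 mm farther back than shut.
Start: joints at [1.123, 0.26, -0.138, 1.173, 0, 1.571], TCP at [227.311, 473.228, 209.704] pointing down, gripper open.
Joint ranges: [-2.78, 2.78], [-0.83, 1.72], [-1.28, 1.37], [-1.9, 2.12], [-1.57, 1.48], [-3.14, 3.14]. Speed limits (rad/s): [2.57, 2.57, 3.14, 3.14, 3.14, 3.14].

## Interface

Orientations are given as a rotation vector (axis times angle).
In Python, from plant import r gives the robot as it stands. The module is installed in compiled form; this text tells all that it offers.
- The arm moves only by the shell command python3 -m handwheel 'ROWS' [FORCE]. ROWS is JSON, a list that holds one entry, the list of rows, each a list of 5 numbers: the closure, from 0 (fully open) to 1 (shut), then the shift along the tool's x, y, z each as a share of 0.2 m, from -1 to 1, then the turn about the tool's z as a share of pi/4 rad, from -1 to 1. A call has 1 to 10 rows; each row is the pose to reach, as a shift and turn from the pose commanded when the call began, along the tool's axes at that moment; what a row does not reach only later rows make up. A row lasts 1/12 s, in which the tool goes at most 41.7 mm and 7.16 degrees, less where a joint would pass 70% of its speed; a pose out of reach is approached as far as the arm can. A call with a number of a shift or a turn outside -1 to 1 is refused whole. A call with a gripper value outside its range is refused whole. The fingers move at their own pace and stop on an object; FORCE is the grip in N (left out, the last holds). Time passes only in rows, so rows that repeat a pose let the fingers close. It gives the time, the measured TCP pose, the force, the opening and the grip force at its end, in the units of the state.
- r.get_obs(): the state, without advancing time (a new reading comes with each control period).
- r.get_image(name): name is "side" or "top"; returns a dict with "img" (480x640x3 uint8, red, green, blue), "fx", "fy", "cx", "cy" (pixels), "k1" (the pictures are not rectified: a ray, as slopes to the right and down, at radius r is drawn at 1 + k1 r^2 times it, then the intrinsics apply), "R" (3x3) and "t" (3): a world point X has camera coordinates R X + t. Camera axes: x right, y down, z forward; pixel columns grow to the right and rows downward; lengths in mm; the calibration is good to about 2 mm. A picture is of the moment at which its call begins. There is no depth.
- r.close_job(): hands the job in; it is judged then, once.
The state is a dict: "time": time; "joints": joint angles; "joint_velocities": joint speeds; "effort": joint torques, N m; "tool_pos": TCP position; "tcp_rot": TCP orientation; "contact_force": force on the tool from outside, world axes, zero at the start; "wrist_torque": the same for the moment, N m; "grip_width": finger opening in mm; "grasp_force": force on a finger pad.
Only numpy, scipy, OpenCV 4.12 (cv2) and the standard library are available. Lean on these libraries where they do the work, as an engineer would, in place of code of your own. Each camera call takes 0.05 s, during which the arm holds its last target. There are 200 camera calls.

## Working session

There is one attempt and no reset: what is moved stays moved. The work goes in short steps, Python scripts to look and compute and a shell command to move; the robot and the scene stay as the last step left them, time stands still between calls to the robot, and variables do not carry over. Pictures are saved under pics/ and viewed, at most 10 in all, crops included, and the job is handed in when it is done.

```bash
mkdir -p pics; cat > h.py <<'E'
import numpy as np, cv2
from plant import r
from scipy.spatial.transform import Rotation as Ro
def save(cam,fn,crop=None,s=1):
    d=r.get_image(cam); im=d["img"][:,:,::-1]
    if crop: x0,y0,x1,y1=crop; im=im[y0:y1,x0:x1]
    cv2.imwrite(fn,cv2.resize(im,None,fx=s,fy=s,interpolation=cv2.INTER_CUBIC)); return d
def ray(d,u,v):
    p=np.array([(u-d["cx"])/d["fx"],(v-d["cy"])/d["fy"]]); q=p.copy()
    for _ in range(30): q=p/(1+d["k1"]*(q@q))
    R=np.array(d["R"]);t=np.array(d["t"])
    return -R.T@t, R.T@np.array([q[0],q[1],1])
def atz(d,u,v,z):
    o,w=ray(d,u,v); return o+w*(z-o[2])/w[2]
def proj(d,X):
    c=np.array(d["R"])@np.array(X)+np.array(d["t"]); q=c[:2]/c[2]; q=q*(1+d["k1"]*(q@q))
    return q[0]*d["fx"]+d["cx"],q[1]*d["fy"]+d["cy"]
E
python3 - <<'E'
from h import *
d=save("top","pics/t0.png");e=save("side","pics/s0.png")
for q in(d,e):print({k:np.round(q[k],3).tolist() for k in q if k!="img"})
o=r.get_obs();print(o)
E
```

```text
{'fx': 447.006, 'fy': 447.006, 'cx': 316.001, 'cy': 245.176, 'k1': -0.108, 'R': [[-0.022, -1.0, -0.003], [-0.989, 0.023, -0.145], [0.145, -0.0, -0.989]], 't': [19.738, 545.403, 830.408]}
{'fx': 546.894, 'fy': 546.894, 'cx': 318.806, 'cy': 240.634, 'k1': -0.156, 'R': [[0.818, -0.575, -0.018], [-0.311, -0.416, -0.854], [0.483, 0.705, -0.519]], 't': [-425.972, 254.028, 971.286]}
{'time': 0.1, 'joints': array([ 1.12302949e+00,  2.60617115e-01, -1.39250146e-01,  1.17271080e+00,
       -9.41640332e-06,  1.57079210e+00]), 'joint_velocities': array([ 0.00064276, -0.0031759 ,  0.00413934,  0.00184716, -0.00115484,
        0.00119432]), 'effort': array([ 8.32938258e-04, -4.06509161e+01,  2.54527491e+01,  1.01164874e-02,
        7.29660087e-05,  8.23001699e-06]), 'tool_pos': array([227.0175184 , 472.64659486, 208.94500111]), 'tcp_rot': array([-6.97396919e-01, -3.06281028e+00,  2.73184440e-03]), 'contact_force': array([ 0.20287127, -0.92757812, -0.40514459]), 'wrist_torque': array([-0.00866834,  0.01043947, -0.00222788]), 'grasp_force': 0.0, 'grip_width': 85.57205158060412}
```

View pics/t0.png

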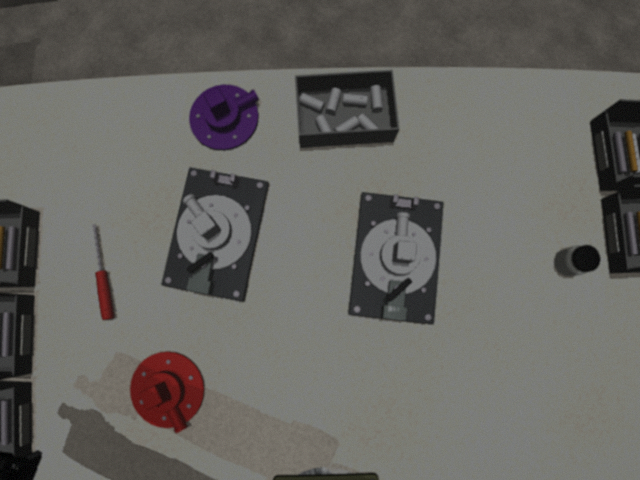

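View pics/s0.png

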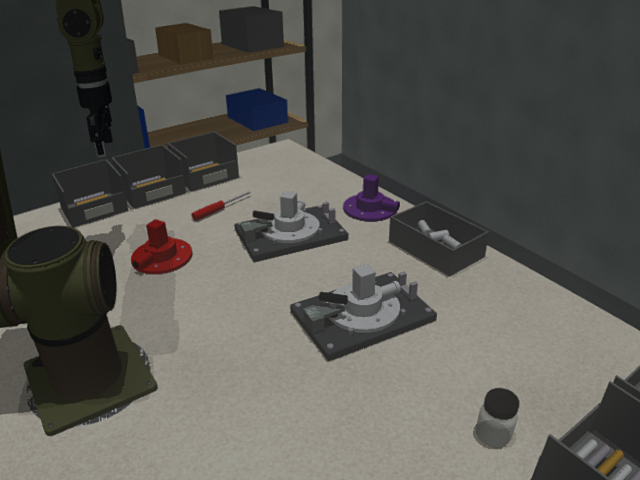

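Candidates in the top view are the left station (213,230), with its outlet at (190,203) and fork at (225,179), so it is misaligned. The right station (400,255) already has its outlet at its fork (404,203). There are also loose red (165,390) and purple (223,115) housings. I choose the left station and will check it with a close crop.

```bash
python3 - <<'E'
from h import *
save("top","pics/t1.png",(150,160,280,305),4)
save("side","pics/s1.png",(225,180,365,265),5)
E
```

```text
(no output)
```

View pics/t1.png

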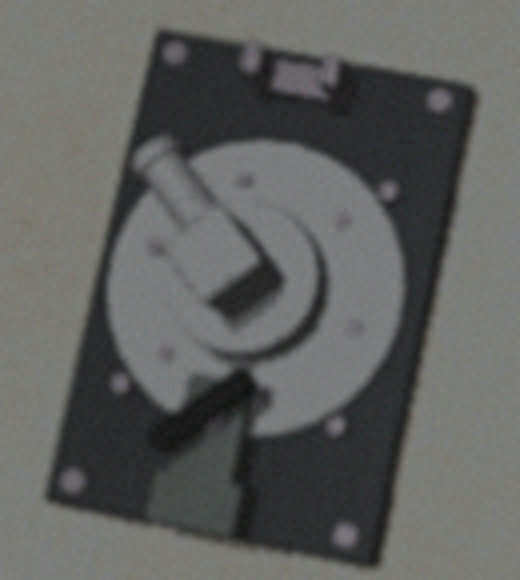

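View pics/s1.png

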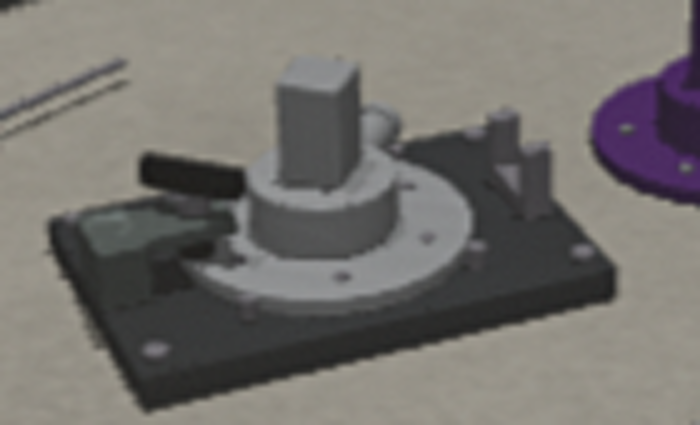

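The crops confirm the left station. In full-frame pixels, the flange centre is at about (214,232), the neck top at (203,223.5), the bar middle at (200.5,262) and the prongs at (213,174.5) and (233,177.5). The pipe is at (188,198) and points well left of the fork.

```bash
python3 - <<'E'
from h import *
d=r.get_image("top");e=r.get_image("side")
c=lambda x,y:(150+x/4,160+y/4)
s=lambda x,y:(225+x/5,180+y/5)
P=dict(flange=(c(256,288),30),neck=(c(213,254),116),n1=(c(163,250),116),n2=(c(215,203),116),n3=(c(263,262),116),n4=(c(211,302),116),bar=(c(202,410),80),bA=(c(155,440),80),bB=(c(250,380),80),p1=(c(252,52),60),p2=(c(331,65),60),tip=(c(150,148),76))
X={k:atz(d,*v[0],v[1])[:2] for k,v in P.items()}
for k in X: print(k,X[k].round(1))
S=dict(neck=(s(319,76),116),bar=(s(193,172),80),bA=(s(145,165),80),bB=(s(243,180),80),p1=(s(502,115),60),p2=(s(537,150),60))
for k,v in S.items(): print("side",k,atz(e,*v[0],v[1])[:2].round(1))
f=(X["p1"]+X["p2"])/2
for n,v in(("fork-bar",f-X["bar"]),("fork-neck",f-X["neck"]),("neck-bar",X["neck"]-X["bar"]),("bar",X["bB"]-X["bA"]),("n43",X["n3"]-X["n4"]),("n12",X["n2"]-X["n1"]),("n41",X["n1"]-X["n4"]),("n32",X["n2"]-X["n3"]),("tip",X["tip"]-X["neck"])):print(n,np.hypot(*v).round(1),np.degrees(np.arctan2(v[1],v[0])).round(1))
o=r.get_obs();print(Ro.from_rotvec(o["tcp_rot"]).as_matrix().round(3))
E
```

```text
flange [578.3 209.7]
neck [578.7 209.5]
n1 [581.1 232.4]
n2 [602.2 209. ]
n3 [574.4 186.6]
n4 [556.8 210. ]
bar [512.2 222.9]
bA [498.6 244.9]
bB [525.8 200.4]
p1 [690.7 206.5]
p2 [682.9 167.3]
tip [639.3 251.4]
side neck [578.6 206.8]
side bar [510.9 217.8]
side bA [495.6 238.4]
side bB [526.2 196. ]
side p1 [688.4 207.3]
side p2 [680.1 165.3]
fork-bar 178.3 -11.6
fork-neck 110.5 -11.8
neck-bar 67.8 -11.4
bar 52.1 -58.6
n43 29.3 -53.0
n12 31.5 -48.1
n41 33.1 42.6
n32 35.6 38.8
tip 73.7 34.7
[[-0.901  0.433 -0.   ]
 [ 0.433  0.901 -0.001]
 [ 0.    -0.001 -1.   ]]
```

```bash
cat >> h.py <<'E'
def go(x,y,z,yaw):
    o=r.get_obs(); M=Ro.from_rotvec(o["tcp_rot"]).as_matrix()
    d=M.T@(np.array([x,y,z])-o["tool_pos"])
    a=np.degrees(np.arctan2(M[1,1],M[0,1])); t=(a-yaw+180)%360-180
    print("t",round(o["time"],2),"pos",o["tool_pos"].round(1),"yaw",a.round(1),"tilt",M[:,2].round(3),"w",round(o["grip_width"],1),"gf",round(o["grasp_force"],1),"F",o["contact_force"].round(1),"T",o["wrist_torque"].round(2),"j",o["joints"].round(2))
    print("shares",(d/200).round(3),"turn",round(t/45,3))
E
python3 -m handwheel '[[[0.5,-0.18,-0.05,0,0.14],[0.5,-0.36,-0.1,0,0.28],[0.5,-0.54,-0.15,0,0.42],[0.5,-0.72,-0.2,0,0.56],[0.5,-0.9,-0.25,0,0.68],[0.5,-0.9,-0.25,0,0.68],[0.5,-0.9,-0.25,0,0.68],[0.5,-0.9,-0.25,0,0.68]]]' 40
python3 -c "
from h import *
go(511.5,221,110,33.5)"
```

```text
time: 0.97
tool_pos: [367.8, 350.2, 209.6]
tcp_rot: [-1.481, -2.77, 0.0]
contact_force: [-0.1, -0.1, -0.3]
grip_width: 42.7
grasp_force: 0.0
t 0.97 pos [367.8 350.2 209.6] yaw 33.7 tilt [-0.001  0.    -1.   ] w 42.7 gf 0.0 F [-0.1 -0.1 -0.3] T [0.02 0.05 0.02] j [ 0.76  0.23 -0.18  1.16  0.    1.74]
shares [-0.937  0.239  0.498] turn 0.005
```

```bash

python3 -m handwheel '[[[0.5,-0.19,0.05,0.05,0],[0.5,-0.38,0.1,0.1,0],[0.5,-0.57,0.15,0.2,0],[0.5,-0.76,0.2,0.3,0],[0.5,-0.94,0.24,0.4,0],[0.5,-0.94,0.24,0.5,0],[0.5,-0.94,0.24,0.5,0],[0.5,-0.94,0.24,0.5,0],[0.5,-0.94,0.24,0.5,0]]]'
python3 -c "
from h import *
save('side','pics/s2.png',(200,130,380,265),4)
go(511.5,221,57,33.5)"
```

```text
time: 1.72
tool_pos: [511.5, 222.2, 110.5]
tcp_rot: [-1.477, -2.772, -0.001]
contact_force: [0.3, -0.6, -0.8]
grip_width: 42.9
grasp_force: 0.0
t 1.77 pos [512.  222.4 111.1] yaw 33.9 tilt [ 0.001  0.001 -1.   ] w 42.3 gf 0.0 F [-0.8 -0.7  0.4] T [ 0.   -0.02  0.  ] j [ 0.41  0.37 -0.24  0.96  0.    1.39]
shares [-0.005 -0.006  0.271] turn 0.009
```

View pics/s2.png

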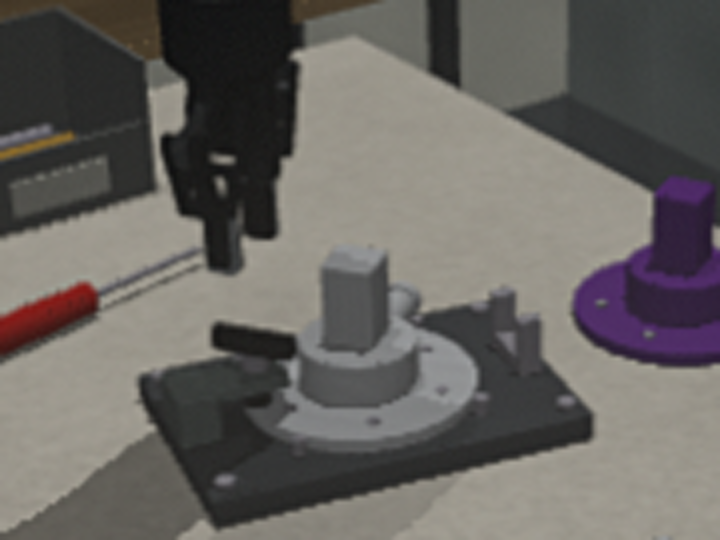

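The fingertips, at (222,270) and (262,235) in the crop, straddle the bar's middle at (254,340). I'll descend and close.

```bash

python3 -m handwheel '[[[0.5,-0.005,-0.006,0.1,0],[0.5,-0.005,-0.006,0.2,0],[0.5,-0.005,-0.006,0.27,0],[0.5,-0.005,-0.006,0.27,0],[1,-0.005,-0.006,0.27,0],[1,-0.005,-0.006,0.27,0],[1,-0.005,-0.006,0.27,0],[1,-0.005,-0.006,0.27,0],[1,-0.005,-0.006,0.27,0],[1,-0.005,-0.006,0.27,0]]]' 60
python3 -c "
from h import *
go(511.5,221,58,33.5)"
```

```text
time: 2.6
tool_pos: [514.8, 221.1, 58.5]
tcp_rot: [1.479, 2.768, 0.01]
contact_force: [1.3, 2.5, 6.9]
grip_width: -0.4
grasp_force: 3.1
t 2.6 pos [514.8 221.1  58.5] yaw 33.8 tilt [ 0.006  0.004 -1.   ] w -0.4 gf 3.1 F [1.3 2.5 6.9] T [ 0.6  -0.39 -0.  ] j [ 0.4   0.42 -0.32  0.83  0.    1.39]
shares [ 0.009 -0.014  0.002] turn 0.006
```

The width reads 0, so the fingers did not hold the bar. I'll look.

```bash
python3 -c "
from h import *
d=r.get_image('side')['img'][:,:,::-1][165:265,220:340];e=r.get_image('top')['img'][:,:,::-1][200:300,160:280]
cv2.imwrite('pics/m3.png',np.vstack([cv2.resize(i,(720,600),interpolation=2)[:,:] for i in (d,)]));cv2.imwrite('pics/m3t.png',cv2.resize(e,(720,600),interpolation=2))"
```

```text
(no output)
```

View pics/m3.png

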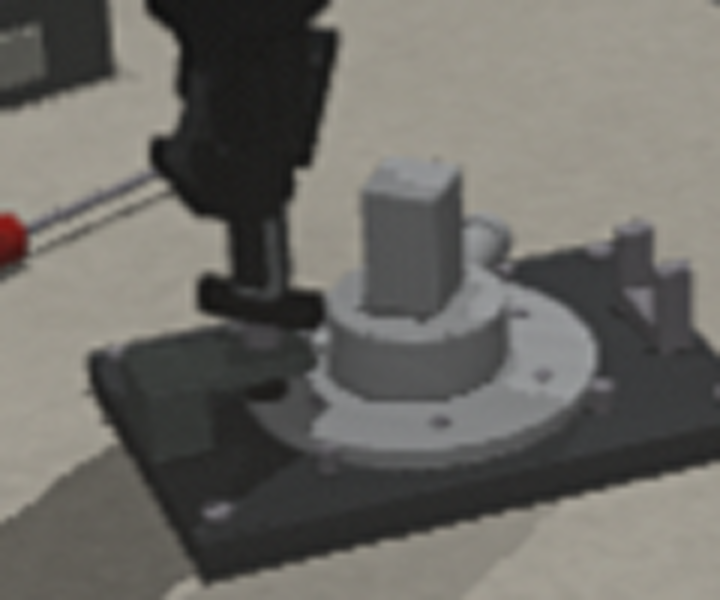

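```bash
python3 -c "
from h import *
d=r.get_image('side')
o=r.get_obs();M=Ro.from_rotvec(o['tcp_rot']).as_matrix();p=o['tool_pos']
pj=lambda X:((np.array(proj(d,X))-[220,165])*6).round(0)
for n,X in dict(tcp=p,p20=p-M[:,2]*22,p60=p-M[:,2]*60,b72=(512,222,72),b80=(512,222,80),bA=(512+28*np.cos(2.155),222+28*np.sin(2.155),72),bB=(512-28*np.cos(2.155),222-28*np.sin(2.155),72),arm=(512,222,53)).items(): print(n,pj(X))
go(511.5,221,58,33.5)
"
```

```text
tcp [270. 337.]
p20 [266. 290.]
p60 [259. 207.]
b72 [260. 309.]
b80 [259. 292.]
bA [199. 298.]
bB [322. 320.]
arm [263. 349.]
t 2.75 pos [514.8 221.1  58.5] yaw 33.8 tilt [ 0.006  0.004 -1.   ] w -0.3 gf 3.0 F [2.1 2.6 5.8] T [ 0.64 -0.42  0.04] j [ 0.4   0.42 -0.32  0.82  0.    1.39]
shares [ 0.009 -0.014  0.002] turn 0.006
```

View pics/m3t.png

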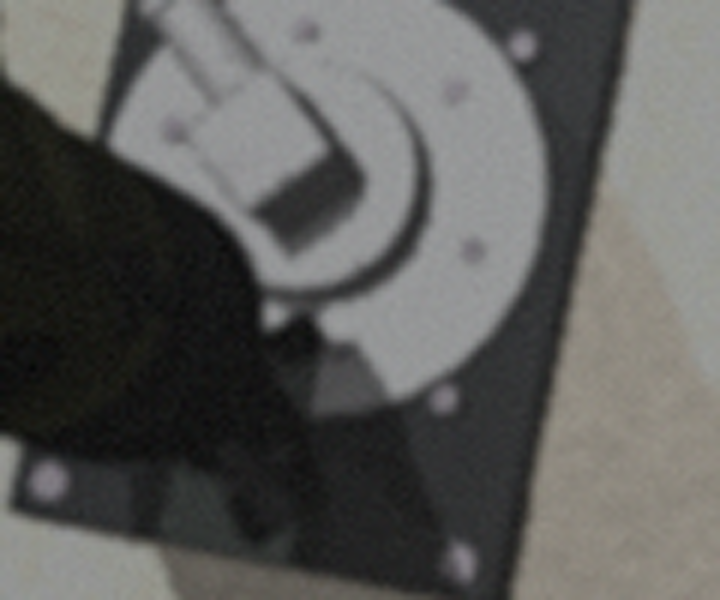

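```bash
python3 -c "
from h import *
n=r.get_image('side')['img'].max(2)
o=cv2.resize(cv2.imread('pics/s2.png'),(180,135),interpolation=cv2.INTER_AREA).max(2)
np.set_printoptions(linewidth=200)
print(n[206:228,250:280]);print(o[76:98,50:80])
"
```

```text
[[156 155 155 155 155 155 155 125  66  30  31  32  32  32  49  64  49  47 112 147 151 151 151 151 149 149 150 153 155 156]
 [156 155 154 153 154 155 155 130  73  31  31  33  31  32  50  64  53  48 105 143 150 148 150 150 148 148 149 151 154 155]
 [155 153 153 153 154 155 157 139  86  33  32  33  31  32  50  64  55  44  88 136 150 149 151 150 150 150 150 151 152 154]
 [155 154 156 155 154 157 159 144  91  36  31  32  34  32  44  62  57  44  84 135 151 149 150 150 153 152 153 151 151 149]
 [156 155 152 129 100 102 123 126  88  35  30  32  33  31  44  63  60  45  87 135 150 149 148 151 152 151 150 141 136 134]
 [154 155 134  81  43  43  59  67  49  31  30  33  31  30  43  63  62  50 104 148 158 155 154 151 150 149 142 132 133 133]
 [156 158 122  46  24  27  28  30  37  41  36  33  33  32  46  67  62  48  99 129 148 159 158 157 155 146 135 132 132 133]
 [157 159 119  38  22  28  30  30  35  50  62  61  56  52  61  69  61  39  52  62  76  84  88 107 136 138 132 131 132 133]
 [159 158 117  39  24  29  29  32  30  35  44  46  47  54  60  58  43  31  30  30  31  33  33  58 114 134 132 131 13
[... 3613 characters left out ...]
 51  55  62  68  70  70  66  57  50  50  49  54  82 135 154 127  87  73  76  79  82]
 [ 63  60  59  60  62  61  61  61  59  56  54  53  56  57  56  55  53  51  50  48  46  64 126 153 126  86  74  77  81  82]
 [ 63  61  62  61  61  61  60  62  60  58  52  51  51  52  51  51  51  53  55  54  51  58 108 141 117  79  73  78  81  83]
 [ 64  63  60  60  61  60  60  62  61  57  52  50  53  55  56  56  56  55  55  54  50  53  84 120 104  74  73  78  81  82]
 [ 64  61  61  62  62  62  60  61  62  60  57  56  55  56  58  57  57  56  54  56  58  65  94 120 101  75  74  77  80  82]
 [ 62  61  60  61  63  63  61  59  59  58  57  57  58  56  56  54  54  55  60  74  92 113 128 130 104  77  74  77  79  82]]
```

The fingertips stood on top of the bar: they end at row 214, z≈80, while the TCP reads 58. So the real tips sit about 21 mm above the reported TCP. I'll lift, reopen and go in about 15 mm deeper.

```bash

python3 -m handwheel '[[[1,0,0,-0.1,0],[0.5,0,0,-0.1,0],[0.5,0,0,-0.1,0],[0.5,0,0,-0.1,0],[0.5,0,0,-0.1,0],[0.5,0,0,-0.1,0]]]' 60
python3 -c "
from h import *
go(511.5,221.5,44,33.5)"
```

```text
time: 3.3
tool_pos: [511.1, 218.7, 74.9]
tcp_rot: [-1.481, -2.77, 0.002]
contact_force: [1.0, 0.2, -0.5]
grip_width: 42.9
grasp_force: 0.0
t 3.3 pos [511.1 218.7  74.9] yaw 33.7 tilt [-0.002 -0.001 -1.   ] w 42.9 gf 0.0 F [ 1.   0.2 -0.5] T [ 0.04  0.02 -0.02] j [ 0.4   0.4  -0.3   0.87 -0.    1.39]
shares [0.011 0.01  0.155] turn 0.005
```

```bash

python3 -m handwheel '[[[0.5,0.01,0.01,0.08,0],[0.5,0.01,0.01,0.155,0],[0.5,0.01,0.01,0.155,0],[0.8,0.01,0.01,0.155,0],[1,0.01,0.01,0.155,0],[1,0.01,0.01,0.155,0],[1,0.01,0.01,0.155,0],[1,0.01,0.01,0.155,0],[1,0.01,0.01,0.155,0]]]' 60
python3 -c "
from h import *
go(511.5,221.5,44,33.5)"
```

```text
time: 4.05
tool_pos: [515.7, 223.9, 45.9]
tcp_rot: [1.479, 2.768, 0.01]
contact_force: [4.4, 4.3, -5.3]
grip_width: 9.8
grasp_force: 61.3
t 4.05 pos [515.7 223.9  45.9] yaw 33.8 tilt [ 0.006  0.004 -1.   ] w 9.8 gf 61.3 F [ 4.4  4.3 -5.3] T [ 0.69 -0.87  0.15] j [ 0.41  0.43 -0.33  0.8   0.    1.39]
shares [ 0.002 -0.024  0.009] turn 0.006
```

Gripped: width 9.8 mm, force 61 N. I'll turn anticlockwise, recentring by about 4 mm and following the rise.

```bash

python3 -m handwheel '[[[1,0,0.02,0,0],[1,0,0.022,-0.001,-0.14],[1,0,0.022,-0.003,-0.28],[1,0,0.022,-0.004,-0.42],[1,0,0.022,-0.006,-0.56],[1,0,0.022,-0.008,-0.7],[1,0,0.022,-0.009,-0.85],[1,0,0.022,-0.01,-1],[1,0,0.022,-0.01,-1]]]' 60
python3 -c "
from h import *
go(515,224,46,123.5)"
```

```text
time: 4.8
tool_pos: [516.5, 224.8, 47.7]
tcp_rot: [0.305, 3.126, 0.002]
contact_force: [0.9, 1.3, 2.0]
grip_width: 10.1
grasp_force: 62.3
t 4.8 pos [516.5 224.8  47.7] yaw 78.9 tilt [ 0.001  0.001 -1.   ] w 10.1 gf 62.3 F [0.9 1.3 2. ] T [0.14 0.09 0.13] j [ 0.41  0.44 -0.32  0.81  0.    0.6 ]
shares [ 0.007 -0.006  0.008] turn -0.992
```

```bash

python3 -m handwheel '[[[1,0,0,-0.001,-0.14],[1,0,0,-0.003,-0.28],[1,0,0,-0.004,-0.42],[1,0,0,-0.006,-0.56],[1,0,0,-0.008,-0.7],[1,0,0,-0.009,-0.85],[1,0,0,-0.01,-1],[1,0,0,-0.01,-1],[1,0,0,-0.01,-1],[1,0,0,-0.01,-1]]]' 60
python3 -c "
from h import *
go(515,224,46,123.5)"
```

```text
time: 5.63
tool_pos: [516.5, 225.8, 49.7]
tcp_rot: [-0.906, 3.006, 0.004]
contact_force: [0.1, 5.3, 3.6]
grip_width: 10.5
grasp_force: 62.6
t 5.63 pos [516.5 225.8  49.7] yaw 123.5 tilt [ 0.001  0.003 -1.   ] w 10.5 gf 62.6 F [0.1 5.3 3.6] T [0.98 0.26 0.19] j [ 0.41  0.44 -0.32  0.82  0.   -0.17]
shares [ 0.011 -0.004  0.018] turn 0.001
```

```bash

python3 -m handwheel '[[[0.5,0,0,0,0],[0.5,0,0,0,0],[0.5,0,0,0,0],[0.5,0,0,-0.15,0],[0.5,0,0,-0.3,0],[0.5,0,0,-0.45,0],[0.35,0,0,-0.45,0],[0.35,0,0,-0.45,0]]]' 60
python3 -c "
from h import *
d=r.get_image('top');print([np.round(proj(d,(512,222,84)))])
go(582.5,211.5,130,129.5)"
```

```text
time: 6.3
tool_pos: [517.7, 224.4, 140.6]
tcp_rot: [-0.908, 3.003, -0.001]
contact_force: [-1.1, -0.2, -0.7]
grip_width: 55.5
grasp_force: 0.0
[array([200., 262.])]
t 6.35 pos [516.3 223.9 139. ] yaw 123.7 tilt [ 0.001 -0.    -1.   ] w 55.6 gf 0.0 F [ 0.7 -0.3 -0.7] T [-0.06 -0.06 -0.02] j [ 0.41  0.36 -0.18  1.03 -0.   -0.18]
shares [-0.241 -0.235  0.045] turn -0.13
```

```bash

python3 -m handwheel '[[[0.35,-0.12,-0.12,0,-0.07],[0.35,-0.24,-0.235,0,-0.13],[0.35,-0.24,-0.235,0,-0.13],[0.35,-0.24,-0.235,0.15,-0.13],[0.35,-0.24,-0.235,0.3,-0.13],[0.35,-0.24,-0.235,0.385,-0.13],[0.35,-0.24,-0.235,0.385,-0.13],[0.35,-0.24,-0.235,0.385,-0.13]]]' 30
python3 -c "
from h import *
go(582.5,211.5,62,129.5)"
```

```text
time: 7.02
tool_pos: [579.7, 210.9, 59.4]
tcp_rot: [1.061, -2.951, 0.0]
contact_force: [0.0, -0.5, 1.1]
grip_width: 55.8
grasp_force: 0.0
t 7.02 pos [579.7 210.9  59.4] yaw 129.6 tilt [-0.005 -0.002 -1.   ] w 55.8 gf 0.0 F [ 0.  -0.5  1.1] T [0.03 0.   0.02] j [ 0.35  0.51 -0.15  0.91 -0.   -0.34]
shares [-0.013 -0.007 -0.013] turn 0.001
```

```bash

python3 -m handwheel '[[[0.6,-0.01,0,0,0],[1,-0.01,0,0,0],[1,-0.01,0,0,0],[1,-0.01,0,0,0],[1,-0.01,0,0,0],[1,-0.01,0,0,0]]]' 40
python3 -c "
from h import *
go(582.5,211.5,62,78.4)"
```

```text
time: 7.52
tool_pos: [585.0, 213.7, 63.2]
tcp_rot: [-1.063, 2.953, -0.0]
contact_force: [1.1, 0.5, 5.1]
grip_width: 33.6
grasp_force: 41.5
t 7.52 pos [585.  213.7  63.2] yaw 129.6 tilt [ 0.003  0.001 -1.   ] w 33.6 gf 41.5 F [1.1 0.5 5.1] T [ 0.04 -0.27  0.01] j [ 0.35  0.51 -0.14  0.91 -0.   -0.34]
shares [ 0.017 -0.     0.006] turn 1.138
```

```bash

python3 -m handwheel '[[[1,0,0,0,0.12],[1,0,0,0,0.25],[1,0,0,0,0.38],[1,0,0,0,0.5],[1,0,0,0,0.62],[1,0,0,0,0.75],[1,0,0,0,0.88],[1,0,0,0,1],[1,0,0,0,1],[1,0,0,0,1]]]' 40
python3 -c "
from h import *
go(582.5,211.5,62,78.4)"
python3 -m handwheel '[[[1,0,0,0,0.07],[1,0,0,0,0.14],[1,0,0,0,0.14],[1,0,0,0,0.14],[1,0,0,0,0.14]]]' 40
python3 -c "
from h import *
go(582.5,211.5,62,78.4)"
```

```text
time: 8.35
tool_pos: [584.4, 211.6, 63.1]
tcp_rot: [0.15, 3.136, -0.004]
contact_force: [0.2, -3.8, 5.8]
grip_width: 34.0
grasp_force: 39.6
t 8.35 pos [584.4 211.6  63.1] yaw 84.5 tilt [ 0.002 -0.002 -1.   ] w 34.0 gf 39.6 F [ 0.2 -3.8  5.8] T [-0.75 -0.02 -0.1 ] j [ 0.35  0.51 -0.14  0.92 -0.    0.45]
shares [ 0.009 -0.002  0.005] turn 0.136
time: 8.77
tool_pos: [584.1, 211.0, 63.1]
tcp_rot: [0.322, 3.123, -0.005]
contact_force: [-0.1, -5.7, 7.9]
grip_width: 33.4
grasp_force: 39.7
t 8.77 pos [584.1 211.   63.1] yaw 78.2 tilt [ 0.002 -0.003 -1.   ] w 33.4 gf 39.7 F [-0.1 -5.7  7.9] T [-1.06  0.02  0.01] j [ 0.35  0.51 -0.14  0.92 -0.    0.55]
shares [0.008 0.001 0.006] turn -0.004
```

```bash

python3 -m handwheel '[[[0.35,0,0,0,0],[0.35,0,0,0,0],[0.35,0,0,0,0],[0.35,0,0,0,0],[0.35,0,0,-0.15,0],[0.35,0,0,-0.3,0],[0.35,0,0,-0.38,0],[0.35,0,0,-0.38,0]]]'
python3 -c "
from h import *
go(516.4,224.5,125,123.5)"
```

```text
time: 9.43
tool_pos: [586.3, 214.4, 142.0]
tcp_rot: [0.319, 3.119, 0.005]
contact_force: [0.7, -0.9, 0.4]
grip_width: 55.4
grasp_force: 0.0
t 9.43 pos [586.3 214.4 142. ] yaw 78.3 tilt [ 0.007  0.003 -1.   ] w 55.4 gf 0.0 F [ 0.7 -0.9  0.4] T [-0.02 -0.06 -0.  ] j [ 0.35  0.46 -0.02  1.09  0.    0.55]
shares [ 0.353 -0.022  0.083] turn -1.004
```

```bash

python3 -m handwheel '[[[0.45,0.12,0,0,-0.14],[0.45,0.24,-0.01,0,-0.28],[0.45,0.353,-0.022,0,-0.42],[0.45,0.353,-0.022,0.08,-0.56],[0.45,0.353,-0.022,0.08,-0.7],[0.45,0.353,-0.022,0.08,-0.85],[0.45,0.353,-0.022,0.08,-1],[0.45,0.353,-0.022,0.08,-1],[0.45,0.353,-0.022,0.08,-1]]]'
python3 -c "
from h import *
go(516.4,224.5,49.5,123.5)
save('top','pics/t4.png',(150,160,280,270),5)"
```

```text
time: 10.18
tool_pos: [513.0, 223.1, 120.9]
tcp_rot: [0.895, -3.01, 0.0]
contact_force: [-0.8, 0.3, -0.4]
grip_width: 46.9
grasp_force: 0.0
t 10.18 pos [513.  223.1 120.9] yaw 123.1 tilt [-0.001 -0.    -1.   ] w 46.9 gf 0.0 F [-0.8  0.3 -0.4] T [-0.02 -0.    0.  ] j [ 0.41  0.37 -0.22  0.99  0.   -0.17]
shares [-0.019 -0.003  0.357] turn -0.008
```

View pics/t4.png

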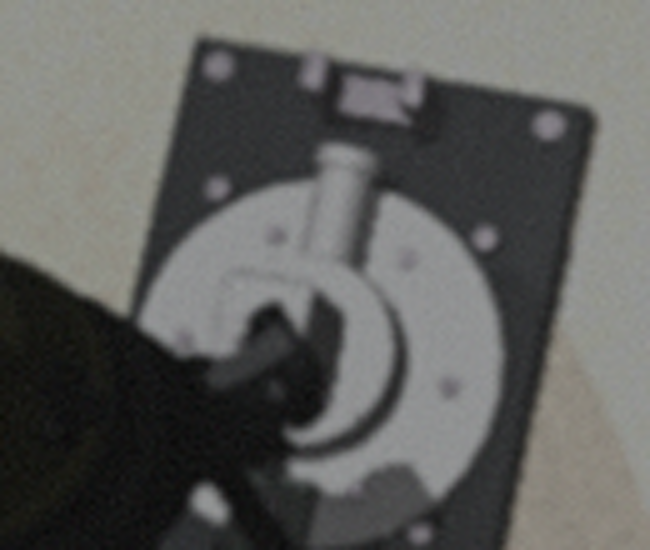

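The outlet tip at crop (346,155) now lies just in front of the fork's middle (365,85). I'll check the angle numerically and then grip the bar.

```bash

python3 -c "
from h import *
d=r.get_image('top');c=lambda x,y:(150+x/5,160+y/5)
H=np.array([578.6,209])
for n,(p,z) in dict(tip=(c(346,150),57),pr1=(c(314,65),60),pr2=(c(412,82),60),a=(c(230,275),116),b=(c(310,283),116)).items():
  X=atz(d,*p,z)[:2];print(n,X.round(1),np.degrees(np.arctan2(*(X-H)[::-1])).round(1))
p=proj(d,(H[0]+80*np.cos(-.2025),H[1]+80*np.sin(-.2025),57));print((p[0]-150)*5,(p[1]-160)*5)
"
python3 -m handwheel '[[[0.5,-0.02,0,0.12,0],[0.5,-0.02,0,0.24,0],[0.5,-0.02,0,0.355,0],[0.5,-0.02,0,0.355,0],[0.8,-0.02,0,0.355,0],[1,-0.02,0,0.355,0],[1,-0.02,0,0.355,0],[1,-0.02,0,0.355,0],[1,-0.02,0,0.355,0],[1,-0.02,0,0.355,0]]]' 60
python3 -c "
from h import *
go(516.4,224.5,46,33.5)"
```

```text
tip [656.7 194.3] -10.7
pr1 [690.7 206.9] -1.1
pr2 [682.6 167.9] -21.5
a [594.7 223.1] 41.2
b [590.9 193.7] -51.1
349.5287579150171 149.1202275404092
time: 11.12
tool_pos: [517.5, 226.5, 52.2]
tcp_rot: [-0.9, 3.007, 0.003]
contact_force: [-2.8, 3.5, 6.5]
grip_width: 10.0
grasp_force: 60.7
t 11.12 pos [517.5 226.5  52.2] yaw 123.3 tilt [ 0.002  0.002 -1.   ] w 10.0 gf 60.7 F [-2.8  3.5  6.5] T [0.65 0.63 0.07] j [ 0.41  0.44 -0.31  0.82  0.   -0.17]
shares [ 0.01  -0.005  0.031] turn 1.996
```

Aligned to within about 1°. I'll screw it down.

```bash

python3 -m handwheel '[[[1,0,0,0.002,0.14],[1,0,0,0.003,0.28],[1,0,0,0.005,0.42],[1,0,0,0.006,0.56],[1,0,0,0.008,0.7],[1,0,0,0.01,0.85],[1,0,0,0.012,1],[1,0,0,0.012,1]]]' 60
python3 -c "
from h import *
go(516.4,224.5,46,33.5)"
python3 -m handwheel '[[[1,0,0,0.002,0.14],[1,0,0,0.003,0.28],[1,0,0,0.005,0.42],[1,0,0,0.006,0.56],[1,0,0,0.008,0.7],[1,0,0,0.01,0.85],[1,0,0,0.01,1],[1,0,0,0.01,1]]]' 60
python3 -c "
from h import *
go(516.4,224.5,46,33.5)"
```

```text
time: 11.78
tool_pos: [517.8, 224.7, 50.2]
tcp_rot: [0.327, 3.122, -0.001]
contact_force: [-3.0, -1.7, 9.7]
grip_width: 10.2
grasp_force: 61.1
t 11.78 pos [517.8 224.7  50.2] yaw 78.0 tilt [ 0.003 -0.001 -1.   ] w 10.2 gf 61.1 F [-3.  -1.7  9.7] T [-0.38  0.58 -0.13] j [ 0.41  0.44 -0.31  0.82 -0.    0.62]
shares [ 0.007 -0.002  0.021] turn 0.99
time: 12.45
tool_pos: [516.6, 223.2, 48.2]
tcp_rot: [1.498, 2.759, -0.005]
contact_force: [-3.6, -3.8, 14.0]
grip_width: 10.0
grasp_force: 61.6
t 12.45 pos [516.6 223.2  48.2] yaw 33.0 tilt [ 0.001 -0.004 -1.   ] w 10.0 gf 61.6 F [-3.6 -3.8 14. ] T [-1.02  1.08 -0.16] j [ 0.41  0.44 -0.32  0.82 -0.    1.4 ]
shares [0.006 0.003 0.011] turn -0.011
```

Screw is back to about its starting angle. I'll continue gently to feel the stop.

```bash

python3 -m handwheel '[[[1,0,0,0.002,0.08],[1,0,0,0.003,0.15],[1,0,0,0.003,0.15]]]' 60
python3 -c "
from h import *
go(516.4,224.5,46,33.5)"
python3 -m handwheel '[[[1,0,0,0.001,0.08],[1,0,0,0.001,0.15],[1,0,0,0.001,0.15]]]' 60
python3 -c "
from h import *
go(516.4,224.5,46,33.5)"
```

```text
time: 12.7
tool_pos: [516.7, 223.3, 48.1]
tcp_rot: [1.649, 2.67, -0.004]
contact_force: [-5.8, -5.0, 17.2]
grip_width: 9.9
grasp_force: 72.8
t 12.7 pos [516.7 223.3  48.1] yaw 26.6 tilt [ 0.001 -0.004 -1.   ] w 9.9 gf 72.8 F [-5.8 -5.  17.2] T [-1.14  1.28  1.31] j [ 0.41  0.44 -0.32  0.81 -0.    1.52]
shares [0.006 0.002 0.01 ] turn -0.153
time: 12.95
tool_pos: [516.7, 223.3, 48.1]
tcp_rot: [1.799, 2.571, -0.004]
contact_force: [-6.0, -7.2, 17.3]
grip_width: 10.1
grasp_force: 104.1
t 12.95 pos [516.7 223.3  48.1] yaw 20.0 tilt [ 0.002 -0.004 -1.   ] w 10.1 gf 104.1 F [-6.  -7.2 17.3] T [-1.26  1.26  2.36] j [ 0.41  0.44 -0.32  0.81 -0.    1.63]
shares [0.006 0.001 0.011] turn -0.3
```

Hard stop felt: torque rose to 2.4 N m. I'll open, lift and check.

```bash

python3 -m handwheel '[[[0.5,0,0,0,0],[0.5,0,0,0,0],[0.5,0,0,0,0],[0.5,0,0,-0.15,0],[0.5,0,0,-0.3,0],[0.5,0,0,-0.45,0],[0.5,0,0,-0.6,0],[0.5,0,0,-0.75,0],[0.5,0,0,-0.75,0]]]'
python3 -m handwheel '[[[0.5,0.2,0,0,0],[0.5,0.4,0,0,0],[0.5,0.6,0,0,0],[0.5,0.8,0,0,0],[0.5,0.9,0,0,0],[0.5,0.9,0,0,0],[0.5,0.9,0,0,0],[0.5,0.9,0,0,0]]]'
python3 -c "
from h import *
go(516.4,224.5,49.5,123.5)
save('top','pics/t5.png',(150,160,280,305),4)"
```

```text
time: 13.7
tool_pos: [520.9, 226.8, 201.8]
tcp_rot: [1.803, 2.564, 0.015]
contact_force: [1.6, 0.8, 0.9]
grip_width: 42.4
grasp_force: 0.0
time: 14.37
tool_pos: [456.0, 394.1, 194.9]
tcp_rot: [1.806, 2.57, -0.002]
contact_force: [-0.1, 0.3, 0.1]
grip_width: 42.8
grasp_force: 0.0
t 14.37 pos [456.  394.1 194.9] yaw 19.8 tilt [-0.    -0.001 -1.   ] w 42.8 gf 0.0 F [-0.1  0.3  0.1] T [-0.01 -0.05 -0.01] j [ 0.71  0.4   0.03  1.2  -0.    1.94]
shares [-0.899 -0.003  0.728] turn -2.305
```

View pics/t5.png

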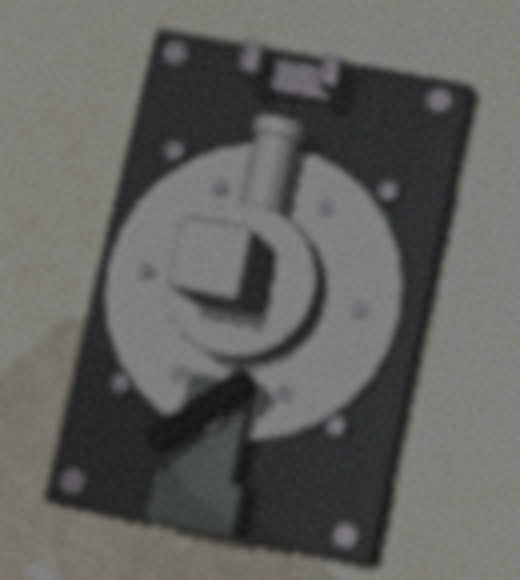

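The outlet tip at crop (278,122) points at the fork, the bar is back at its tight angle from (150,440) to (250,380), and the robot is clear.

```bash
python3 -c "
from plant import r
print(r.close_job())"
```

```text
the job is handed in; nothing more can be done
None
```

The left station's housing was turned so its outlet points at the middle of the fork (within about 1° when measured just before tightening), the T-screw was tightened to its hard stop, and the job is handed in; no verdict was returned.

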